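# Shut the storage box and snap its latch lever over

### The job

One of the two storage boxes on the coffee point stands open. Push its lid down until it is fully shut, then push the latch lever on its front down past its dead point, so that it snaps over and stays locked against the box front. Only push with the fingers: grip and lift nothing, and leave the locked box and everything else as they are.

Things in the scene. Friction and masses are not known exactly. Their poses are not given: they have to be found in the camera images.
- box_a: the storage box that stands open: aluminium, 150 mm deep (its x) by 130 mm wide (its y) by 100 mm high without the lid, standing fast on the worktop. Origin at the centre of its underside; its x axis points from its latch front to its hinge side at the back, z up. It faces the robot give or take 0.3 rad. The latch lever is in the middle of its front, the lid hinge along the top of its back (75 mm behind the origin, 100 mm up)
- lid_a (a joint): opening angle of box_a's lid (rad): 0 is fully shut, 0.35 to 0.7 at the start. The lid is a black plate 12 mm thick, 154 x 134 mm; shut, its top is 112 mm above the worktop. A stiff hinge (0.3 N m, so about 3 N pressed 95 mm from the hinge) keeps it wherever it is left
- lid_a_front (a point): middle of the front upper edge of box_a's lid; moves with the lid, 152 mm from the hinge line
- lever_a (a joint): angle of box_a's latch lever (rad): 0 is open, the lever standing out of the box front 35 degrees above level; it grows as the lever is pushed down (0.61 level); 2.14 is locked, hanging flat against the box front. Over-centre spring: up to the dead point at 1.1 rad (28 degrees below level) it springs back to 0, past it it snaps to 2.14 by itself. Needs about 0.4 to 0.46 N m at first, falling to nothing at the dead point (7 to 10 N, pressed down 47 mm out from the pivot)
- lever_a_pivot (a point): the lever's pivot axis on box_a: 85 mm in front of the box's origin and 82 mm up; the axis runs along the box's y
- lever_a_tip (a point): free end of box_a's lever, 78 mm from the pivot; the lever is a steel plate 28 mm wide and 5 mm thick. A wire loop of 35 mm width rides on it within 30 mm of the pivot and is nothing to touch
- box_b: the other storage box, the same in every respect but already shut and locked; origin and axes as for box_a
- lid_b (a joint): lid angle of box_b, 0 = shut, as it is at the start
- lever_b (a joint): lever angle of box_b, 2.14 = locked, as it is at the start
- spice_jar: small jar with a red screw cap, 44 mm across and 90 mm high, between the two boxes; a bystander; origin at the centre of its underside
- tamper: coffee tamper, 58 mm across and 94 mm high, standing near the front of the worktop; a bystander; origin at the centre of its underside
- espresso_cup: white cup with a handle, 61 x 79 mm and 56 mm high, near the front left; a bystander; origin at the centre of its underside
- cocoa_shaker: white shaker pot, 61 mm across and 82 mm high, near the front right; a bystander; origin at the centre of its underside
- label_roll: small white paper roll, 41 mm across and 26 mm high, near the front; a bystander; origin at the centre of its underside
- timer: flat white kitchen timer, 58 x 64 mm and 16 mm high, near the front; a bystander; origin at the centre of its underside

How it is judged (in metres and radians):
On the way, in this order (a step that is already met when the one before it is completed fails the run):
1. the lid of the open box is pushed fully shut while its lever is still open (value of joint lid_a below 0.04 rad and value of joint lever_a below 1.1 rad), for 0.2 s.
2. its lever has snapped over into lock, the lid still shut (value of joint lid_a below 0.04 rad and value of joint lever_a above 2.05 rad), for 0.2 s.
At the end, for the whole second after the job is handed in: box_a's lid is shut (within 0.04 rad) and its lever locked (above 2.05 rad); box_b is still shut and locked; the bystanders are within 25 mm of where they were (all of step 2 and value of joint lever_b above 2.05 rad and value of joint lid_b below 0.04 rad and distance of each of spice_jar, tamper, espresso_cup, cocoa_shaker, label_roll, timer from where it was at the start of the episode below 0.025 m); the robot touches nothing.
It fails at once if the lid of the open box is lifted instead of pushed down (value of joint lid_a above 0.85 rad).
It fails at once if box_a's lever goes past its dead point before the lid is down (value of joint lever_a above 1.1 rad and value of joint lid_a above 0.08 rad).
It fails at once if box_b is unlocked or opened (value of joint lever_b below 1.9 rad or value of joint lid_b above 0.06 rad).
It fails at once if a bystander is moved more than 25 mm (distance of any of spice_jar, tamper, espresso_cup, cocoa_shaker, label_roll, timer from where it was at the start of the episode above 0.025 m).
It also fails if it takes over 40 s, if anything falls off the work surface, if the arm or the gripper's body presses on something with over 40 N, if the wrist force passes 120 N, or if a joint passes its speed limit or range.

### The arm

A 6-joint arm with a two-finger parallel gripper is mounted at the origin on a cart in front of the work surface, level with it; the furniture and walls round the work are solid. World frame = base frame: x ahead of the robot, y to its left, z up, the work surface at z = 0. Lengths are in mm, angles in rad, forces in N, time in s.
With the tool pointing down it reaches from about 300 to 775 mm from the base axis. Payload 14.6 kg.
Tool frame: the origin (TCP) lies at the very end of the fingers, on their centre line; the grasp point (between the pads) lies 19 mm behind it; z points along the fingers, y is the line along which they close (so a half turn about z gives the same grasp; the last joint's range is limited). The gripper opens to 94 mm and grips with 3 to 60 N. Pads are 16 mm wide; open, the fingers measure 119 mm over their backs; the gripper's body (75 mm by 177 mm) begins 78 mm behind the grasp point.
Start: joints at [1.16, 0.3, 1.521, -0, 1.321, -0.067], TCP at [185.384, 517.805, 205.446] pointing down, gripper open.
Joint ranges: [-3.03, 3.03], [-0.79, 2.21], [0.23, 2.52], [-1.04, 4.18], [0, 3.07], [-2.55, 2.55]. Speed limits (rad/s): [2.22, 2.22, 2.57, 3.14, 3.14, 3.14].

### API

Orientations are given as [roll, pitch, yaw] about the fixed x, y, z axes, in that order (R = Rz(yaw) Ry(pitch) Rx(roll)).
In Python, from cell import manip gives the robot as it stands. The module is installed in compiled form; this text tells all that it offers.
- The arm moves only by the shell command python3 -m inch 'ROWS' [FORCE]. ROWS is JSON, a list of rows, each an object of numbers: "gripper": the opening, from 0 (shut) to 1 (fully open); "dx", "dy", "dz": the shift along the world's x, y, z in m; "wx", "wy", "wz": the turn, a rotation vector about the world's x, y, z in degrees. A call has exactly 5 rows; each row is the pose to reach, as a shift and turn from the pose commanded when the call began; what a row does not reach only later rows make up. A row lasts 1/12 s, in which the tool goes at most 41.7 mm and 7.16 degrees, less where a joint would pass 70% of its speed; a pose out of reach is approached as far as the arm can. A call with a gripper value outside its range is refused whole. The fingers move at their own pace and stop on an object; FORCE is the grip in N (left out, the last holds). Time passes only in rows, so rows that repeat a pose let the fingers close, or fill a call up. It gives the time, the measured TCP pose, the force, the opening and the grip force at its end, in the units of the state.
- manip.read_state(): the state, without advancing time (a new reading comes with each control period).
- manip.camera(name): name is "scene" or "side" or "wrist"; returns the picture (400x640x3 uint8, blue, green, red); there is no depth.
- manip.camera_info(name): a dict with "camera_matrix" (3x3 intrinsics, pixels), "R" (3x3) and "t" (3): a world point X has camera coordinates R X + t; the wrist camera has in their place "tool_from_camera" (4x4, takes a point from camera to tool coordinates, whose origin is the TCP and whose axes are the flange's). Camera axes: x right, y down, z forward; pixel columns grow to the right and rows downward; lengths in mm; the calibration is good to about 2 mm. A picture is of the moment at which its call begins: read the wrist's pose just before it. camera_info takes no time and is no camera call.
- manip.sign_off(): hands the job in; it is judged then, once.
The state is a dict: "clock": time; "joints": joint angles; "qd": joint speeds; "effort": joint torques, N m; "eef_pos": TCP position; "eef_rot": TCP orientation; "wrist_force": force on the tool from outside, world axes, zero at the start; "moment": the same for the moment, N m; "finger_gap": finger opening in mm; "finger_force": force on a finger pad.
Only numpy, scipy, OpenCV 4.12 (cv2) and the standard library are available. Lean on these libraries where they do the work, as an engineer would, in place of code of your own. Each camera call takes 0.05 s, during which the arm holds its last target. There are 200 camera calls.

## Working session

There is one attempt and no reset: what is moved stays moved. The work goes in short steps, Python scripts to look and compute and a shell command to move; the robot and the scene stay as the last step left them, time stands still between calls to the robot, and variables do not carry over. Pictures are saved under pics/ and viewed, at most 10 in all, crops included, and the job is handed in when it is done.

```bash
mkdir -p pics
python3 - <<'E'
from cell import manip
import cv2
for n in("scene","side"):
    cv2.imwrite(f"pics/{n}0.png",manip.camera(n)); i=manip.camera_info(n); print(n,i["camera_matrix"],i["R"],i["t"])
s=manip.read_state();print(s["clock"],s["eef_pos"],s["eef_rot"],s["wrist_force"],s["finger_gap"])
E
```

```text
scene [[417.70854473   0.         318.42636762]
 [  0.         417.70854473 198.73509371]
 [  0.           0.           1.        ]] [[ 0.69929601 -0.71481783 -0.00453438]
 [-0.29339563 -0.28122882 -0.91368997]
 [ 0.65184668  0.64027012 -0.40638662]] [-364.30715865  245.08379078  829.39946711]
side [[486.97360511   0.         320.5621456 ]
 [  0.         486.97360511 188.79221803]
 [  0.           0.           1.        ]] [[ 0.9720066  -0.23366048 -0.02461617]
 [-0.16427123 -0.60094578 -0.78222703]
 [ 0.16798256  0.76437356 -0.62250696]] [-490.50432376  155.64967756 1388.22308176]
0.1 [185.29599095 517.61347142 204.96411074] [-3.14060209e+00 -8.60946578e-05  2.79783001e+00] [ 0.21487407 -0.63472516 -0.12012685] 93.86434417625891
```

View pics/scene0.png

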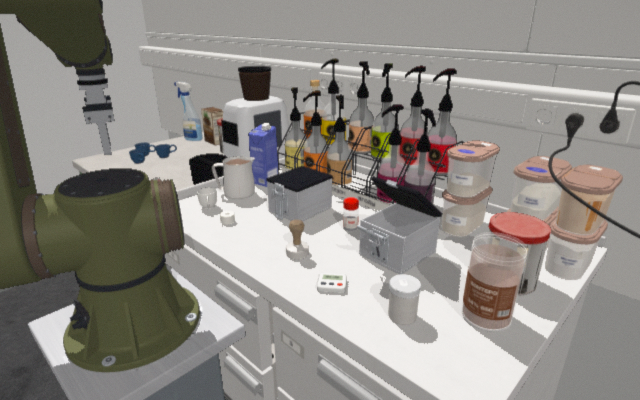

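View pics/side0.png

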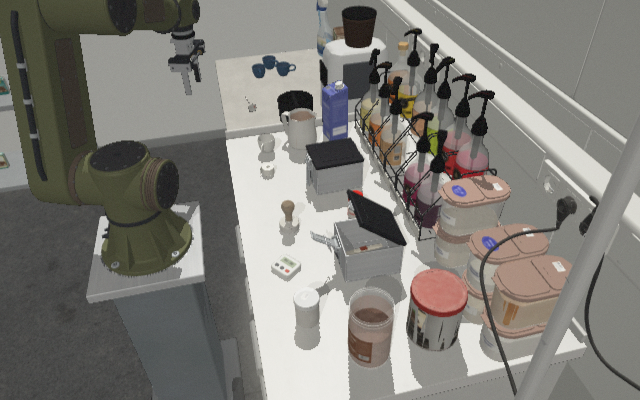

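The open box_a is the right-hand one: scene around (400,235), side around (370,245). I'll enlarge both views.

Run:
```python
import cv2,numpy as np
a=cv2.imread("pics/scene0.png")[170:280,345:455];b=cv2.imread("pics/side0.png")[180:290,300:410]
f=lambda x:cv2.resize(x,(400,400),interpolation=cv2.INTER_CUBIC)
cv2.imwrite("pics/c0.png",np.hstack([f(a),f(b)]))
```

```text
(no output)
```

View pics/c0.png

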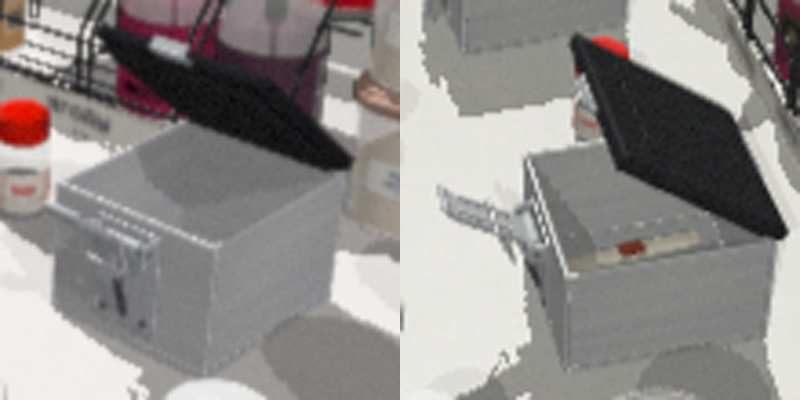

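Corners read (crop pixels × 0.275 plus offset). In the scene view the box top front corners are at (55,184) and (217,248). In the side view they are at (127,157) and (170,275), with the lid front edge running (173,37) to (220,168). Next is a joint fit of x, y, yaw and lid angle.

```bash
cat > h.py <<'E'
import numpy as np
from cell import manip
from scipy.optimize import least_squares
def proj(n,X):
    i=manip.camera_info(n);c=np.array(i["R"])@X+np.array(i["t"]).ravel();p=np.array(i["camera_matrix"])@c;return p[:2]/p[2]
def w(p,X):
    c,s=np.cos(p[2]),np.sin(p[2]);return np.array([p[0]+c*X[0]-s*X[1],p[1]+s*X[0]+c*X[1],X[2]])
def lid(a,r,y,h):  # r from hinge toward front, h above the lid underside
    return np.array([75-r*np.cos(a)+h*np.sin(a),y,100+r*np.sin(a)+h*np.cos(a)])
def lev(a,r): 
    e=np.radians(35)-a; return np.array([-85-r*np.cos(e),0,82+r*np.sin(e)])
E
python3 - <<'E'
from h import *
B=[("scene",(-75,65,100),55,184),("scene",(-75,-65,100),217,248),("scene",(-75,-65,0),206,373),("scene",(-75,65,0),55,305),("scene",(75,-65,0),333,283),
("side",(-75,65,100),127,157),("side",(-75,-65,100),170,275),("side",(-75,-65,0),172,370),("side",(75,-65,0),370,338)]
L=[("side",152,67,12,173,37),("side",152,-67,12,220,168),("side",-2,-67,12,385,237),("side",-2,67,12,320,105),("scene",152,67,12,103,30)]
off=dict(scene=(345,170),side=(300,180))
px=lambda n,u,v:np.array([u,v])*.275+off[n]
def f(p):
    return np.concatenate([proj(n,w(p,X))-px(n,u,v) for n,X,u,v in B]+[proj(n,w(p,lid(p[3],r,y,h)))-px(n,u,v) for n,r,y,h,u,v in L])
s=least_squares(f,[600,-100,0,.5],x_scale=[100,100,.1,.1],loss="soft_l1");p=s.x
print(p.round(3),f(p).reshape(-1,2).round(1).tolist())
print("front",w(p,lid(p[3],152,0,12)),"hinge",w(p,[75,0,100]),"levpivot",w(p,[-85,0,82]),"tip",w(p,lev(0,78)))
for n in off: print(n,[((proj(n,w(p,X))-off[n])/.275).round() for X in(lev(0,78),lev(0,0))])
E
```

```text
[ 5.81411e+02 -2.23169e+02 -2.20000e-02  6.17000e-01] [[0.2, -1.9], [0.1, -1.0], [-0.3, 2.2], [-1.2, 0.1], [-0.8, 3.3], [-0.3, -1.2], [0.3, 1.3], [-0.6, 2.1], [0.4, 0.6], [-0.8, 0.8], [0.9, -0.3], [3.3, -1.1], [3.7, 0.8], [-3.2, -0.6]]
front [ 539.40494257 -222.26322263  197.75100906] hinge [ 656.3937088  -224.78687129  100.        ] levpivot [ 496.43092294 -221.3361992    82.        ] tip [ 432.55192445 -219.95821947  126.73896204]
scene [array([ 60., 211.]), array([122., 239.])]
side [array([ 43., 204.]), array([134., 234.])]
```

Fit is good to about 1–2 px, and the predicted lever tip matches the picture: box_a at (581,-223), yaw -0.02, lid 0.62. Now moving over the lid with the fingers shut.

```bash
python3 - <<'E'
from h import *
from scipy.optimize import least_squares
for nm,z,a,b in(("shaker",82,(404,283),(307,292)),("timer",16,(332,283),(286,266)),("tamper",90,(296,226),(288,205)),("jar",88,(351,203),(357,196))):
    r=least_squares(lambda q:np.r_[proj("scene",np.r_[q,z])-a,proj("side",np.r_[q,z])-b],[450,-200]);print(nm,r.x.round(),r.fun.round(1))
E
python3 -m inch '[{"gripper":0,"dx":0,"dy":-0.01,"dz":0.035,"wz":3},{"gripper":0,"dx":0.015,"dy":-0.035,"dz":0.06,"wz":7},{"gripper":0,"dx":0.03,"dy":-0.07,"dz":0.075,"wz":10},{"gripper":0,"dx":0.047,"dy":-0.105,"dz":0.075,"wz":14},{"gripper":0,"dx":0.065,"dy":-0.14,"dz":0.075,"wz":18.5}]' 20
python3 -m inch '[{"gripper":0,"dx":0.0175,"dy":-0.0355},{"gripper":0,"dx":0.035,"dy":-0.071},{"gripper":0,"dx":0.0525,"dy":-0.1065},{"gripper":0,"dx":0.07,"dy":-0.142},{"gripper":0,"dx":0.0875,"dy":-0.1775}]'
python3 -m inch '[{"gripper":0,"dx":0.0175,"dy":-0.0355},{"gripper":0,"dx":0.035,"dy":-0.071},{"gripper":0,"dx":0.0525,"dy":-0.1065},{"gripper":0,"dx":0.07,"dy":-0.142},{"gripper":0,"dx":0.0875,"dy":-0.1775}]'
python3 -m inch '[{"gripper":0,"dx":0.0175,"dy":-0.0355},{"gripper":0,"dx":0.035,"dy":-0.071},{"gripper":0,"dx":0.0525,"dy":-0.1065},{"gripper":0,"dx":0.07,"dy":-0.142},{"gripper":0,"dx":0.0875,"dy":-0.1775}]'
```

```text
shaker [ 387. -363.] [-1.  -3.  -0.2  3.3]
timer [ 359. -203.] [ 0.6 -2.1 -1.4  1. ]
tamper [397. -48.] [ 0.8 -2.9 -1.6  1.1]
jar [597. -55.] [ 1.  -2.4 -1.4  0.5]validation failed for argument at $[0]...
validation failed for argument at $[0]...
validation failed for argument at $[0]...
validation failed for argument at $[0]...
```

The call was refused; each row probably needs every key. Retrying with full rows.

```bash
python3 -m inch '[{"gripper":0.0,"dx":0.0,"dy":-0.01,"dz":0.035,"wx":0.0,"wy":0.0,"wz":3.0},{"gripper":0.0,"dx":0.015,"dy":-0.035,"dz":0.06,"wx":0.0,"wy":0.0,"wz":7.0},{"gripper":0.0,"dx":0.03,"dy":-0.07,"dz":0.075,"wx":0.0,"wy":0.0,"wz":10.0},{"gripper":0.0,"dx":0.047,"dy":-0.105,"dz":0.075,"wx":0.0,"wy":0.0,"wz":14.0},{"gripper":0.0,"dx":0.065,"dy":-0.14,"dz":0.075,"wx":0.0,"wy":0.0,"wz":18.5}]' 20
```

```text
clock: 0.52
eef_pos: [250.6, 376.5, 281.0]
eef_rot: [3.141, 0.001, 3.125]
wrist_force: [0.8, 1.1, 0.2]
finger_gap: 63.9
finger_force: 0.0
```

```bash
python3 -m inch '[{"gripper":0,"dx":0.0185,"dy":-0.037,"dz":0,"wx":0,"wy":0,"wz":0},{"gripper":0,"dx":0.037,"dy":-0.074,"dz":0,"wx":0,"wy":0,"wz":0},{"gripper":0,"dx":0.0555,"dy":-0.111,"dz":0,"wx":0,"wy":0,"wz":0},{"gripper":0,"dx":0.074,"dy":-0.148,"dz":0,"wx":0,"wy":0,"wz":0},{"gripper":0,"dx":0.0925,"dy":-0.185,"dz":0,"wx":0,"wy":0,"wz":0}]'
python3 -m inch '[{"gripper":0,"dx":0.0185,"dy":-0.037,"dz":0,"wx":0,"wy":0,"wz":0},{"gripper":0,"dx":0.037,"dy":-0.074,"dz":0,"wx":0,"wy":0,"wz":0},{"gripper":0,"dx":0.0555,"dy":-0.111,"dz":0,"wx":0,"wy":0,"wz":0},{"gripper":0,"dx":0.074,"dy":-0.148,"dz":0,"wx":0,"wy":0,"wz":0},{"gripper":0,"dx":0.0925,"dy":-0.185,"dz":0,"wx":0,"wy":0,"wz":0}]'
python3 -m inch '[{"gripper":0,"dx":0.0185,"dy":-0.037,"dz":0,"wx":0,"wy":0,"wz":0},{"gripper":0,"dx":0.037,"dy":-0.074,"dz":0,"wx":0,"wy":0,"wz":0},{"gripper":0,"dx":0.0555,"dy":-0.111,"dz":0,"wx":0,"wy":0,"wz":0},{"gripper":0,"dx":0.074,"dy":-0.148,"dz":0,"wx":0,"wy":0,"wz":0},{"gripper":0,"dx":0.0925,"dy":-0.185,"dz":0,"wx":0,"wy":0,"wz":0}]'
```

```text
clock: 0.93
eef_pos: [343.1, 190.9, 280.5]
eef_rot: [3.141, 0.0, 3.121]
wrist_force: [1.3, 0.7, -0.4]
finger_gap: 30.6
finger_force: 0.0
clock: 1.35
eef_pos: [435.7, 5.6, 280.4]
eef_rot: [3.142, 0.0, 3.12]
wrist_force: [0.3, 1.8, 0.3]
finger_gap: 0.6
finger_force: 0.0
clock: 1.77
eef_pos: [528.3, -179.3, 280.1]
eef_rot: [3.141, -0.0, 3.12]
wrist_force: [0.1, 0.0, 0.0]
finger_gap: 0.4
finger_force: 0.0
```

Now over the lid, then down to just above it (surface about z=190 at x=550).

```bash
python3 -m inch '[{"gripper":0,"dx":0.015,"dy":-0.03,"dz":0,"wx":0,"wy":0,"wz":0},{"gripper":0,"dx":0.022,"dy":-0.043,"dz":-0.02,"wx":0,"wy":0,"wz":0},{"gripper":0,"dx":0.022,"dy":-0.043,"dz":-0.04,"wx":0,"wy":0,"wz":0},{"gripper":0,"dx":0.022,"dy":-0.043,"dz":-0.06,"wx":0,"wy":0,"wz":0},{"gripper":0,"dx":0.022,"dy":-0.043,"dz":-0.07,"wx":0,"wy":0,"wz":0}]'
python3 - <<'E'
from cell import manip
import cv2,numpy as np
a=manip.camera("scene")[130:290,320:480];b=manip.camera("side")[130:290,280:440]
f=lambda x:cv2.resize(x,(400,400),interpolation=cv2.INTER_CUBIC)
cv2.imwrite("pics/c1.png",np.hstack([f(a),f(b)]))
E
```

```text
clock: 2.18
eef_pos: [549.1, -220.1, 207.4]
eef_rot: [3.14, -0.004, 3.12]
wrist_force: [-0.0, 0.5, -0.1]
finger_gap: 0.6
finger_force: 0.0
```

View pics/c1.png

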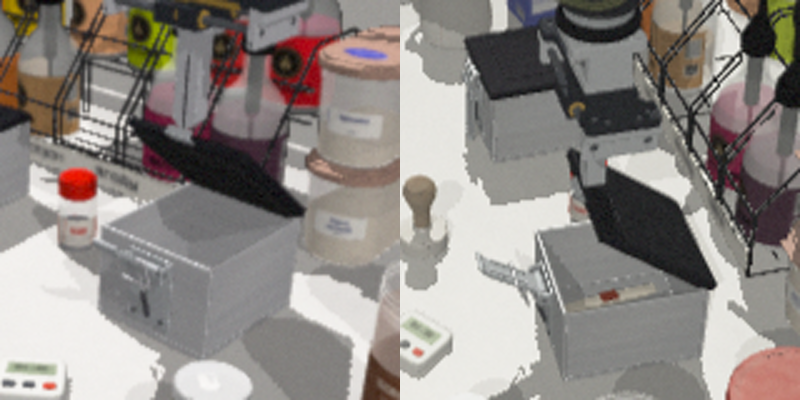

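The fingertips (scene crop (183,130), side crop (592,183)) are just above the lid near its front edge and in the middle. Pushing down.

```bash
python3 -m inch '[{"gripper":0,"dx":0,"dy":0,"dz":-0.01,"wx":0,"wy":0,"wz":0},{"gripper":0,"dx":0,"dy":0,"dz":-0.02,"wx":0,"wy":0,"wz":0},{"gripper":0,"dx":0,"dy":0,"dz":-0.03,"wx":0,"wy":0,"wz":0},{"gripper":0,"dx":0,"dy":0,"dz":-0.04,"wx":0,"wy":0,"wz":0},{"gripper":0,"dx":0,"dy":0,"dz":-0.05,"wx":0,"wy":0,"wz":0}]'
python3 -m inch '[{"gripper":0,"dx":0,"dy":0,"dz":-0.01,"wx":0,"wy":0,"wz":0},{"gripper":0,"dx":0,"dy":0,"dz":-0.02,"wx":0,"wy":0,"wz":0},{"gripper":0,"dx":0,"dy":0,"dz":-0.03,"wx":0,"wy":0,"wz":0},{"gripper":0,"dx":0,"dy":0,"dz":-0.035,"wx":0,"wy":0,"wz":0},{"gripper":0,"dx":0,"dy":0,"dz":-0.04,"wx":0,"wy":0,"wz":0}]'
```

```text
clock: 2.7
eef_pos: [549.9, -220.1, 159.6]
eef_rot: [-3.141, 0.0, 3.121]
wrist_force: [-0.3, -0.7, 1.6]
finger_gap: 0.2
finger_force: 0.8
clock: 3.12
eef_pos: [549.7, -220.1, 119.6]
eef_rot: [3.141, -0.001, 3.121]
wrist_force: [-1.3, 0.4, 1.8]
finger_gap: 0.3
finger_force: 0.8
```

```bash
python3 -m inch '[{"gripper":0,"dx":0,"dy":0,"dz":-0.003,"wx":0,"wy":0,"wz":0},{"gripper":0,"dx":0,"dy":0,"dz":-0.005,"wx":0,"wy":0,"wz":0},{"gripper":0,"dx":0,"dy":0,"dz":-0.007,"wx":0,"wy":0,"wz":0},{"gripper":0,"dx":0,"dy":0,"dz":-0.0085,"wx":0,"wy":0,"wz":0},{"gripper":0,"dx":0,"dy":0,"dz":-0.0085,"wx":0,"wy":0,"wz":0}]'
```

```text
clock: 3.53
eef_pos: [550.0, -220.3, 112.3]
eef_rot: [-3.141, 0.001, 3.121]
wrist_force: [-0.8, -0.0, 1.2]
finger_gap: 0.3
finger_force: 0.4
```

```bash
python3 -m inch '[{"gripper":0,"dx":0,"dy":0,"dz":-0.001,"wx":0,"wy":0,"wz":0},{"gripper":0,"dx":0,"dy":0,"dz":-0.002,"wx":0,"wy":0,"wz":0},{"gripper":0,"dx":0,"dy":0,"dz":-0.003,"wx":0,"wy":0,"wz":0},{"gripper":0,"dx":0,"dy":0,"dz":-0.003,"wx":0,"wy":0,"wz":0},{"gripper":0,"dx":0,"dy":0,"dz":-0.003,"wx":0,"wy":0,"wz":0}]'
```

```text
clock: 3.95
eef_pos: [550.3, -220.3, 111.9]
eef_rot: [-3.141, 0.002, 3.121]
wrist_force: [-11.8, 5.5, 27.1]
finger_gap: 0.3
finger_force: 13.7
```

The force rose to 27 N at z = 112, so the lid has reached its stop. Lifting off, then forward over the lever.

```bash
python3 -m inch '[{"gripper":0,"dx":0,"dy":0,"dz":0.015,"wx":0,"wy":0,"wz":0},{"gripper":0,"dx":0,"dy":0,"dz":0.045,"wx":0,"wy":0,"wz":0},{"gripper":0,"dx":-0.03,"dy":0,"dz":0.06,"wx":0,"wy":0,"wz":0},{"gripper":0,"dx":-0.065,"dy":0,"dz":0.06,"wx":0,"wy":0,"wz":0},{"gripper":0,"dx":-0.1,"dy":0,"dz":0.05,"wx":0,"wy":0,"wz":0}]'
python3 - <<'E'
from cell import manip
import cv2,numpy as np
a=manip.camera("scene")[170:280,345:455];b=manip.camera("side")[170:280,290:400]
f=lambda x:cv2.resize(x,(400,400),interpolation=cv2.INTER_CUBIC)
cv2.imwrite("pics/c2.png",np.hstack([f(a),f(b)]));print(manip.read_state()["eef_pos"])
E
```

```text
clock: 4.37
eef_pos: [449.8, -220.5, 160.9]
eef_rot: [-3.139, 0.004, 3.121]
wrist_force: [-0.2, -0.2, -0.9]
finger_gap: 0.3
finger_force: 0.0
[ 445.7982425  -219.44905448  157.56694449]
```

View pics/c2.png

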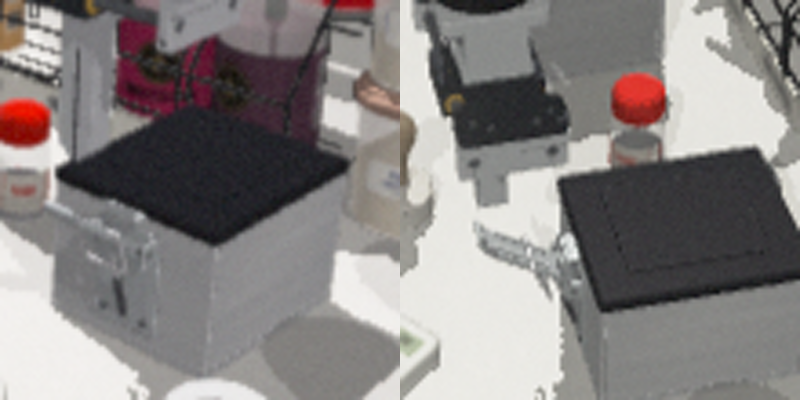

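The lid is flat on the box and the lever is still up (tip at side crop (482,235)). The fingers are above it, so pushing straight down: the dead point should come near z = 60.

```bash
python3 -m inch '[{"gripper":0,"dx":-0.003,"dy":0,"dz":-0.01,"wx":0,"wy":0,"wz":0},{"gripper":0,"dx":-0.003,"dy":0,"dz":-0.02,"wx":0,"wy":0,"wz":0},{"gripper":0,"dx":-0.003,"dy":0,"dz":-0.03,"wx":0,"wy":0,"wz":0},{"gripper":0,"dx":-0.003,"dy":0,"dz":-0.04,"wx":0,"wy":0,"wz":0},{"gripper":0,"dx":-0.003,"dy":0,"dz":-0.048,"wx":0,"wy":0,"wz":0}]'
python3 -m inch '[{"gripper":0,"dx":0,"dy":0,"dz":-0.007,"wx":0,"wy":0,"wz":0},{"gripper":0,"dx":0,"dy":0,"dz":-0.014,"wx":0,"wy":0,"wz":0},{"gripper":0,"dx":0,"dy":0,"dz":-0.02,"wx":0,"wy":0,"wz":0},{"gripper":0,"dx":0,"dy":0,"dz":-0.025,"wx":0,"wy":0,"wz":0},{"gripper":0,"dx":0,"dy":0,"dz":-0.03,"wx":0,"wy":0,"wz":0}]'
```

```text
clock: 4.88
eef_pos: [447.6, -220.3, 109.9]
eef_rot: [-3.141, 0.0, 3.121]
wrist_force: [-3.3, 0.8, 10.5]
finger_gap: 0.3
finger_force: 4.1
clock: 5.3
eef_pos: [447.0, -220.2, 79.9]
eef_rot: [3.141, -0.001, 3.121]
wrist_force: [-2.6, -0.0, 6.3]
finger_gap: 0.3
finger_force: 3.7
```

The lever is moving, and the force is falling as expected (10.5 → 6.3 N). Carrying on past the dead point.

```bash
python3 -m inch '[{"gripper":0,"dx":0,"dy":0,"dz":-0.007,"wx":0,"wy":0,"wz":0},{"gripper":0,"dx":0,"dy":0,"dz":-0.014,"wx":0,"wy":0,"wz":0},{"gripper":0,"dx":0,"dy":0,"dz":-0.021,"wx":0,"wy":0,"wz":0},{"gripper":0,"dx":0,"dy":0,"dz":-0.027,"wx":0,"wy":0,"wz":0},{"gripper":0,"dx":0,"dy":0,"dz":-0.032,"wx":0,"wy":0,"wz":0}]'
```

```text
clock: 5.72
eef_pos: [446.7, -219.9, 47.6]
eef_rot: [3.141, -0.001, 3.121]
wrist_force: [0.7, 0.0, -0.9]
finger_gap: 0.4
finger_force: 0.0
```

The force is gone, so it should have snapped. Retracting straight up and looking.

```bash
python3 -m inch '[{"gripper":0,"dx":-0.005,"dy":0,"dz":0.025,"wx":0,"wy":0,"wz":0},{"gripper":0,"dx":-0.01,"dy":0,"dz":0.06,"wx":0,"wy":0,"wz":0},{"gripper":0,"dx":-0.01,"dy":0,"dz":0.1,"wx":0,"wy":0,"wz":0},{"gripper":0,"dx":-0.01,"dy":0,"dz":0.14,"wx":0,"wy":0,"wz":0},{"gripper":0,"dx":-0.01,"dy":0,"dz":0.18,"wx":0,"wy":0,"wz":0}]'
python3 - <<'E'
from cell import manip
import cv2,numpy as np
a=manip.camera("scene")[170:280,345:455];b=manip.camera("side")[170:280,290:400]
f=lambda x:cv2.resize(x,(400,400),interpolation=cv2.INTER_CUBIC)
cv2.imwrite("pics/c3.png",np.hstack([f(a),f(b)]));s=manip.read_state();print(s["eef_pos"],s["wrist_force"],abs(s["qd"]).max() if hasattr(s["qd"],'max') else s["qd"])
E
```

```text
clock: 6.13
eef_pos: [436.6, -220.0, 230.4]
eef_rot: [3.141, -0.001, 3.121]
wrist_force: [0.3, 0.0, -0.2]
finger_gap: 0.2
finger_force: 0.0
[ 438.73869156 -221.21203287  234.56962875] [ 0.81388809 -0.45291045 -0.95310572] 0.1124403987492195
```

View pics/c3.png

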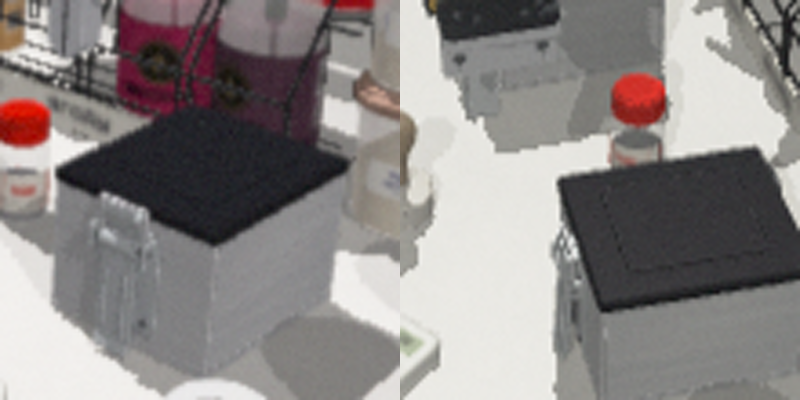

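The lever now hangs flat against the box front (scene crop (125,270)), the lid is shut, and the gripper is clear. Handing in.

```bash
python3 -c "
from cell import manip
print(manip.sign_off())"
```

```text
the job is handed in; nothing more can be done
None
```

Box_a's lid is pushed fully shut and its latch lever snapped over and hangs flat against the front; nothing else was touched, and the job was handed in after about 6 s of robot time (no verdict was returned).

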